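Tension a sprung buffer clamp to its set mark

TASK

Lay the loose buffer block flat on the bed of the practice clamp, between its stop and its sprung jaw, without pressing it hard, and let go of it. Then turn the clamp's knob clockwise until the jaw grips the block and the gauge needle stands on the broad set mark, and let go; the needle must never run past the long thin limit line, or the foam is crushed. Leave the dusting brush, the pigment pot and the polish bottle where they are.

Things in the scene. Friction and masses are not known exactly. Their poses are not given: they have to be found in the camera images.
- block_mid (a point): Middle of the loose buffer block to be clamped: a pale lilac foam bar with square edges, 26 x 93 x 25 mm (x, y, z), about 50 g, lying flat on the table to the right of the clamp; its long axis is y, z is up.
- block: The same buffer block; origin at the middle of its underside.
- clamp: White and grey practice clamp fixed to the table, 245 mm long along its y. Origin on the table under the middle of its bed; z up, y toward the fixed stop. From -y to +y: gear housing (y = -153 to -103 mm, 46 mm wide, top at z = 42 mm) carrying the knob, spring plunger with the jaw, bed, stop. The round gauge (64 mm across, top 30 mm) rides on the plunger, at its +x side, and moves along with the knob.
- bed: The clamp's bed, 24 mm wide, 90 mm long; origin and axes as the clamp's. The stop at its +y end (32 mm wide, top at z = 38 mm) is set afresh before each job: its face is somewhere from y = +50 to +58 mm, so the knob angle at which the block is first gripped is not known beforehand.
- bed_mid (a point): Middle of the bed's top, 14 mm above the table, axes as the clamp's. At y = 24 to 42 mm either way, lips 5 mm higher than the bed and 31 mm apart guide the block sideways. From y = -24 to +24 mm there are no lips: fingers can reach down beside the block to the base plate at z = 6 mm. A block laid along y, its middle within 2 mm of y = 0, clears stop and jaw at the start.
- jaw_face (a point): Middle of the sprung jaw's rubber face (jaw 32 mm wide, top at z = 38 mm), which looks to the clamp's +y. At clamp y = -52 mm with the knob at 0; the free jaw moves to +y by 7 mm per rad of the knob and pushes the block along to the stop. Axes as the clamp's.
- knob_grip (a point): Middle of the knob's black bar grip, 62 mm above the table, on the knob's vertical axis (128 mm from the clamp's origin toward -y). The bar is 44 mm long (x axis of this point), 13 mm wide (y) and 24 mm high (z = 50 to 74 mm), with a thin white line on its top at the +x end and a round collar of 34 mm under it.
- knob (a joint): Turn of the knob in rad, growing clockwise seen from above (tightening), -0.05 to 4.8; starts between 0 and 0.4. It stays where it is left; turned back it slackens. It takes about 0.14 N m to turn, rising to about 0.22 N m at the set mark.
- needle (a joint): Gauge reading in rad: how far the jaw is pushed back on its spring (0.15 rad per mm; spring 1.5 N per mm). 0 with the jaw free, growing clockwise seen from above. The broad set mark covers 1.05 to 1.35 (middle 1.2: 8 mm, 12 N); the long thin limit line is at 1.95 (19.5 N). Once the block is gripped against the stop it turns about 1.05 rad per rad of knob.
- needle_tip (a point): Tip of the black needle on the gauge, 25 mm from its pivot (point gauge_mid).
- gauge_mid (a point): Needle's pivot, middle of the gauge's white face, 30 mm above the table, axes as the clamp's. Seen from above, the needle at reading 0 points 2.2 rad clockwise from the clamp's +x; at the set mark 3.4 rad, at the limit line 4.15 rad clockwise from it.
- brush: Dusting brush with a pink handle, 128 mm long, lying in front of the clamp. Bystander.
- pigment: Small round pigment pot, 32 mm across and 23 mm high, in front of the clamp. Bystander.
- polish: Polish bottle with tall cap, 27 x 34 x 82 mm, standing at the far right. Bystander.

How it is judged:
By the outcome, as a careful person would: the job done as asked, in the order asked, and still so for the second after the job is handed in, with the robot touching nothing.
It also fails if it takes over 64 s, if anything falls off the work surface, if the arm or the gripper's body presses on something with over 40 N, if the wrist force passes 120 N, or if a joint passes its speed limit or range.

ROBOT

A 7-joint arm with a two-finger parallel gripper is mounted at the origin on the work surface; the furniture and walls round the work are solid. World frame = base frame: x ahead of the robot, y to its left, z up, the work surface at z = 0. Lengths are in m, angles in rad, forces in N, time in s.
With the tool pointing down it reaches from about 0.425 to 0.8 m from the base axis. Payload 8.3 kg.
Tool frame: the origin (TCP) lies at the very end of the fingers, on their centre line; the grasp point (between the pads) lies 19 mm behind it (env.tcp_to_grasp is the distance from the TCP to the grasp point, in m); z points along the fingers, y is the line along which they close (so a half turn about z gives the same grasp; the last joint's range is limited). The gripper opens to 85 mm and grips with 20 to 120 N. Pads are 22 mm wide; open, the fingers measure 114 mm over their backs; the gripper's body (76 mm by 85 mm) begins 54 mm behind the grasp point. The pads swing forward as they close: fully open they stand 13 mm farther back than shut.
Start: joints at [1.118, 0.383, 0.016, 1.37, -0.006, 1.388, -0.046], TCP at [0.238, -0.578, 0.202] pointing down, gripper open.
Joint ranges: [-2.95, 2.95], [-0.25, 2.06], [-1.52, 1.56], [0.18, 2.33], [-1.44, 4.58], [0.02, 2.06], [-3.01, 3.01]. Speed limits (rad/s): [2.39, 2.39, 3.01, 3.01, 3.14, 3.14, 3.14].

INTERFACE

Orientations are given as a rotation vector (axis times angle).
In Python, from plant import readout, vision, ticket, finder, env gives the robot as it stands.
- The arm moves only by the tool send_rows, never from a script. Its arguments are lists of equal length, an entry for each row: "claw": the opening, from 0 (shut) to 1 (fully open); "offset": the shift along the tool's x, y, z in mm, a list of three; "turn": the turn about the tool's z in rad. A call has 1 to 5 rows; each row shifts and turns the commanded pose from where the row before left it, along the tool's axes as they then stand; what a row does not reach is not made up. A row lasts 1/10 s, in which the tool goes at most 50 mm and 8.59 degrees, less where a joint would pass 70% of its speed; a pose out of reach is approached as far as the arm can. A call is refused whole if a number of a shift passes 50 or a number of a turn 0.15, either way. A call with a gripper value outside its range is refused whole. The fingers move at their own pace and stop on an object; the grip force is fixed at half the most. Time passes only in rows, so rows that do not move let the fingers close. It gives the time, the measured TCP pose, the force, the opening and the grip force at its end, in the units of the state.
- readout.get_obs(): the state, without advancing time (a new reading comes with each control period).
- vision.read_camera(name): name is "scene" or "top" or "wrist"; returns (picture, depth): 384x512x3 uint8, red, green, blue; 384x512 float32, m along the optical axis (not along the pixel's ray), 0 where there is no reading.
- vision.calibration(name): a dict with "K" (3x3 intrinsics, pixels), "rvec" (rotation vector, rad) and "tvec" (3), from world to camera coordinates, as OpenCV has them. Camera axes: x right, y down, z forward; pixel columns grow to the right and rows downward; lengths in m; the calibration is good to about 2 mm. A picture is of the moment at which its call begins: read the wrist's pose just before it. calibration takes no time and is no camera call; for the wrist camera it gives the pose at the moment of the call.
- ticket.finish_job(): hands the job in; it is judged then, once.
Trained networks look in the newest picture that a camera, given by its name, has taken for a name from the list of things; names that differ only in an ending like _2 or _b are one class to them, and where a whole thing is asked for, a point or a joint stands for the part that bears it (a point fixed in the world has none). Each returns a list of dicts, best first, with "p" (0 to 1); they miss things now and then, are a little off and sometimes report something else, mostly with a low value. They report only what shows in the picture. A call takes as long as a camera call.
- finder.find_in(camera, thing): "point" ([x, y, z] in m, in world coordinates, good to about 4 mm: the middle of the surface that is visible of it).
- finder.silhouettes(camera, thing): "region" (384x512 bool, what is visible of it).
- finder.pinpoint(camera, thing): "point" ([x, y, z] in m, in world coordinates, good to about 4 mm: a listed point, or the origin of a listed thing).
The state is a dict: "t": time; "q": joint angles; "qvel": joint speeds; "joint_efforts": joint torques, N m; "tcp_pos": TCP position; "tool_rot": TCP orientation; "contact_force": force on the tool from outside, world axes, zero at the start; "ft_torque": the same for the moment, N m; "opening": opening from 0.0 (shut) to 1.0 (fully open); "finger_force": force on a finger pad.
Only numpy, scipy, OpenCV 4.12 (cv2) and the standard library are available. Lean on these libraries where they do the work, as an engineer would, in place of code of your own. Each camera call takes 0.05 s, during which the arm holds its last target. There are 200 camera calls.

## Working session

There is one attempt and no reset: what is moved stays moved. The work goes in short steps, Python scripts to look and compute and a tool call to move; the robot and the scene stay as the last step left them, time stands still between calls to the robot, and variables do not carry over. Pictures are saved under pics/ and viewed, at most 10 in all, crops included, and the job is handed in when it is done.

Besides the shell and the picture viewer there is one more tool, called after "Emit:" as a command line: name --pt "numbers of a row" for each row, then --argument value for the rest. send_rows: Moves the arm, as the interface text tells. Its arguments: {"type":"object","properties":{"claw":{"type":"array"},"offset":{"type":"array"},"turn":{"type":"array"}},"required":["claw","offset","turn"]}

```bash
mkdir -p pics; ls; cat > h.py <<'E'
import numpy as np,cv2
from scipy.spatial.transform import Rotation as R
from plant import readout, vision, ticket, finder, env
def cal(n):
    c=vision.calibration(n); return np.array(c["K"]),R.from_rotvec(np.ravel(c["rvec"])).as_matrix(),np.ravel(c["tvec"])
def px(n,p):
    K,M,t=cal(n); q=K@(M@np.array(p)+t); return q[:2]/q[2]
def ray(n,u,v,z):
    "world point on plane z at pixel"
    K,M,t=cal(n); d=M.T@np.linalg.solve(K,[u,v,1]); o=-M.T@t; return o+d*(z-o[2])/d[2]
def show():
    o=readout.get_obs()
    print({k:np.round(o[k],3).tolist() for k in("t","q","tcp_pos","tool_rot","contact_force","opening","finger_force")}); return o
def totool(dw):
    M=R.from_rotvec(readout.get_obs()["tool_rot"]).as_matrix(); return np.round(M.T@np.array(dw)*1000,1)
E
python3 - <<'E'
from h import *
show()
for c in("top","scene"):
    p,d=vision.read_camera(c); cv2.imwrite(f"pics/{c}0.png",p[:,:,::-1])
    for n in("block_mid","bed_mid","jaw_face","knob_grip","gauge_mid","needle_tip","clamp","polish"):
        r=finder.pinpoint(c,n)
        print(c,n,[(np.round(a["point"],3).tolist(),round(a["p"],2),px(c,a["point"]).round().tolist()) for a in r[:2]])
E
```

```text
pics
{'t': 0.0, 'q': [1.118, 0.384, 0.016, 1.371, -0.006, 1.388, -0.046], 'tcp_pos': [0.237, -0.578, 0.201], 'tool_rot': [-3.08, -0.608, 0.001], 'contact_force': [-0.549, 0.311, 0.58], 'opening': 0.997, 'finger_force': 0.0}
top block_mid [([0.485, -0.24, 0.014], 0.95, [311.0, 184.0])]
top bed_mid [([0.526, 0.094, 0.015], 0.93, [176.0, 170.0])]
top jaw_face [([0.538, 0.036, 0.024], 0.46, [199.0, 165.0]), ([0.573, -0.279, -0.002], 0.3, [324.0, 151.0])]
top knob_grip [([0.55, -0.039, 0.065], 0.56, [229.0, 156.0])]
top gauge_mid [([0.588, 0.018, 0.032], 0.74, [206.0, 144.0])]
top needle_tip [([0.485, -0.238, 0.012], 0.68, [310.0, 184.0])]
top clamp [([0.526, 0.089, -0.0], 0.91, [179.0, 171.0]), ([0.372, -0.134, 0.004], 0.39, [269.0, 231.0])]
top polish [([0.574, -0.281, 0.001], 0.63, [325.0, 150.0])]
scene block_mid [([0.484, -0.237, 0.012], 0.62, [308.0, 237.0]), ([0.372, 0.082, 0.001], 0.16, [170.0, 205.0])]
scene bed_mid [([0.529, 0.087, 0.016], 0.7, [213.0, 169.0])]
scene jaw_face [([0.536, 0.04, 0.026], 0.66, [228.0, 172.0])]
scene knob_grip [([0.55, -0.037, 0.06], 0.64, [256.0, 170.0])]
scene gauge_mid [([0.588, 0.021, 0.027], 0.58, [247.0, 165.0])]
scene needle_tip [([0.483, -0.241, 0.016], 0.21, [310.0, 237.0])]
scene clamp [([0.529, 0.087, -0.0], 0.86, [213.0, 174.0])]
scene polish [([0.58, -0.282, -0.001], 0.85, [347.0, 226.0])]
```

```bash
python3 -c "
import cv2,numpy as np
a=cv2.imread('pics/top0.png');cv2.imwrite('pics/top0b.png',cv2.resize(a,(768,576)))"
```

```text
(no output)
```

View pics/top0b.png

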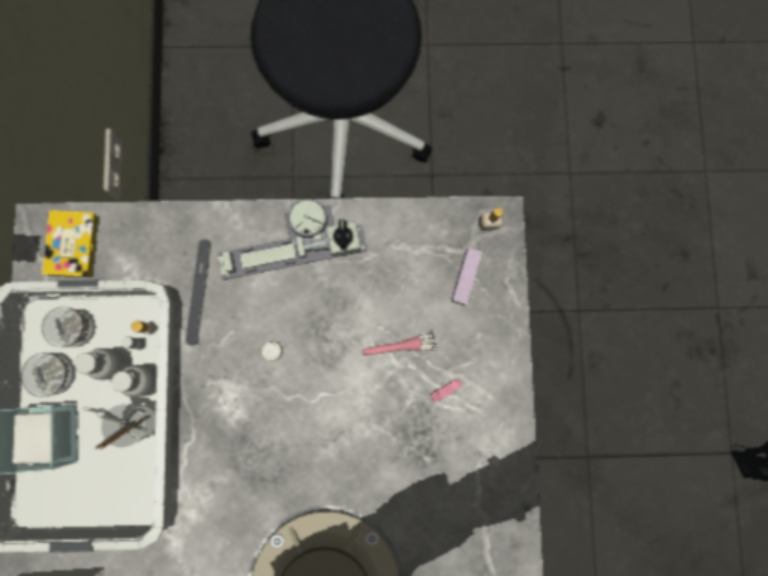

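The top view (768 px wide) shows the clamp's bed at about (270,255) and the knob at (343,236). The block is at (467,275), tilted, with the polish bottle at (491,219), the brush at (400,347) and the pot at (271,350).

```bash
cat >> h.py <<'E'
def rect(cam,thing,z):
    "min-area rectangle of the silhouette, on plane z"
    r=finder.silhouettes(cam,thing)
    if not r: return None
    m=r[0]["region"].astype(np.uint8); c=max(cv2.findContours(m,0,2)[0],key=cv2.contourArea)[:,0,:]
    w=np.array([ray(cam,u,v,z)[:2] for u,v in c]); (x,y),(a,b),_=(q:=cv2.minAreaRect((w*1000).astype(np.float32)))
    P=cv2.boxPoints(q); e=[P[1]-P[0],P[2]-P[1]]; e=max(e,key=np.linalg.norm)
    print(thing,cam,"mid",round(x,1),round(y,1),"size",round(a,1),round(b,1),"long axis angle",round(float(np.arctan2(e[1],e[0])),3),"p",round(r[0]["p"],2))
    return x,y
E
python3 - <<'E'
from h import *
vision.read_camera("top"); rect("top","block",.025); vision.read_camera("scene"); rect("scene","block",.025)
o=readout.get_obs(); M=R.from_rotvec(o["tool_rot"]).as_matrix(); print(M.round(3))
print(totool(np.array([.485,-.24,.16])-o["tcp_pos"]))
E
```

```text
block top mid 484.4 -241.2 size 27.9 94.9 long axis angle -0.33 p 0.74
block scene mid 477.2 -246.4 size 42.6 105.9 long axis angle -0.31 p 0.82
[[ 0.925  0.38   0.   ]
 [ 0.38  -0.925  0.   ]
 [ 0.    -0.    -1.   ]]
[ 357.4 -218.7   42.4]
```

Emit:
send_rows --claw '[1, 1, 1, 1, 1]' --pt "39.7 -24.3 4.7" --pt "39.7 -24.3 4.7" --pt "39.7 -24.3 4.7" --pt "39.7 -24.3 4.7" --pt "39.7 -24.3 4.7" --turn '[0, 0, 0, 0, 0]'

```text
t: 1.6
tcp_pos: [0.3758, -0.3887, 0.179]
tool_rot: [3.082, 0.608, 0.001]
contact_force: [1.0, -0.9, 0.5]
opening: 0.998
finger_force: 0.0
```

Emit:
send_rows --claw '[1, 1, 1, 1]' --pt "39.7 -24.3 4.7" --pt "39.7 -24.3 4.7" --pt "39.7 -24.3 4.7" --pt "39.7 -24.3 4.7" --turn '[0, 0, 0, 0]'

```text
t: 2.0
tcp_pos: [0.4858, -0.2385, 0.1603]
tool_rot: [3.082, 0.608, 0.001]
contact_force: [0.8, 0.1, -0.3]
opening: 1.002
finger_force: 0.0
```

Emit:
send_rows --claw '[1, 1, 1, 1, 1]' --pt "0 0 0" --pt "0 0 0" --pt "0 0 0" --pt "0 0 0" --pt "0 0 0" --turn '[0.142, 0.142, 0.142, 0.142, 0.142]'

```text
t: 2.5
tcp_pos: [0.4849, -0.24, 0.1602]
tool_rot: [-3.1, 0.51, -0.0]
contact_force: [-0.5, 0.1, 0.9]
opening: 0.996
finger_force: 0.0
```

```bash
python3 - <<'E'
from h import *
show()
p,d=vision.read_camera("wrist"); cv2.imwrite("pics/w1.png",p[:,:,::-1])
rect("wrist","block",.025)
print([(np.round(a["point"],4),a["p"]) for a in finder.pinpoint("wrist","block_mid")])
K,M,t=cal("wrist"); print("cam",-M.T@t)
E
```

```text
{'t': 2.5, 'q': [0.533, 0.234, -0.156, 1.662, 0.038, 1.249, -1.528], 'tcp_pos': [0.485, -0.24, 0.16], 'tool_rot': [-3.1, 0.51, -0.0], 'contact_force': [-0.464, 0.135, 0.906], 'opening': 0.996, 'finger_force': 0.0}
block wrist mid 486.6 -239.3 size 25.0 92.6 long axis angle -0.326 p 0.96
[(array([ 0.4828, -0.2402,  0.0138]), 0.83)]
cam [ 0.54682644 -0.25915437  0.33179364]
```

View pics/w1.png

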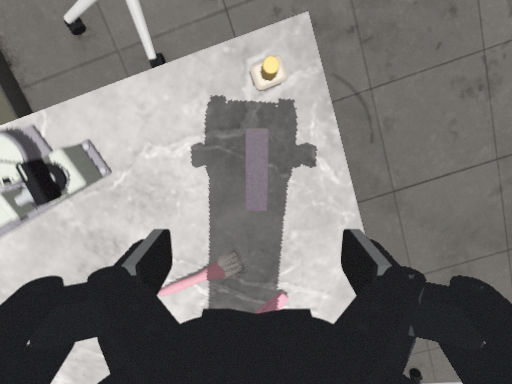

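The wrist view shows the block at about (257,170), aligned with the tool between the open fingers. The polish bottle is beyond it at (268,72).

Emit:
send_rows --claw '[1, 1, 1, 1, 1]' --pt "1.3 0.9 40" --pt "0 0 40" --pt "0 0 40" --pt "0 0 25" --pt "0 0 12" --turn '[0, 0, 0, 0, 0]'

```text
t: 3.15
tcp_pos: [0.4842, -0.2405, 0.0005]
tool_rot: [-3.101, 0.494, 0.006]
contact_force: [-0.0, 0.1, 0.2]
opening: 0.997
finger_force: 0.0
```

Emit:
send_rows --claw '[0.3, 0.3, 0, 0, 0]' --pt "0 0 0" --pt "0 0 0" --pt "0 0 0" --pt "0 0 0" --pt "0 0 0" --turn '[0, 0, 0, 0, 0]'

```text
t: 3.65
tcp_pos: [0.4865, -0.2416, 0.0041]
tool_rot: [3.101, -0.5, 0.003]
contact_force: [-1.0, 0.4, 0.3]
opening: 0.147
finger_force: 0.0
```

Emit:
send_rows --claw '[0, 0, 0]' --pt "0 0 0" --pt "0 0 0" --pt "0 0 0" --turn '[0, 0, 0]'

```text
t: 3.95
tcp_pos: [0.4859, -0.2412, 0.0032]
tool_rot: [-3.101, 0.501, -0.0]
contact_force: [-0.5, 0.7, 0.1]
opening: -0.005
finger_force: 0.0
```

```bash
python3 - <<'E'
from h import *
show()
p,d=vision.read_camera("wrist"); cv2.imwrite("pics/w2.png",p[:,:,::-1])
rect("wrist","block",.025)
p,d=vision.read_camera("top"); rect("top","block",.025)
E
```

```text
{'t': 3.95, 'q': [0.526, 0.402, -0.15, 1.824, 0.073, 0.921, -1.548], 'tcp_pos': [0.486, -0.241, 0.003], 'tool_rot': [-3.101, 0.501, -0.0], 'contact_force': [-0.528, 0.73, 0.085], 'opening': -0.005, 'finger_force': 0.0}
block wrist mid 509.6 -247.2 size 25.8 48.3 long axis angle -0.329 p 0.56
block top mid 369.7 78.8 size 31.3 26.4 long axis angle 1.549 p 0.67
```

View pics/w2.png

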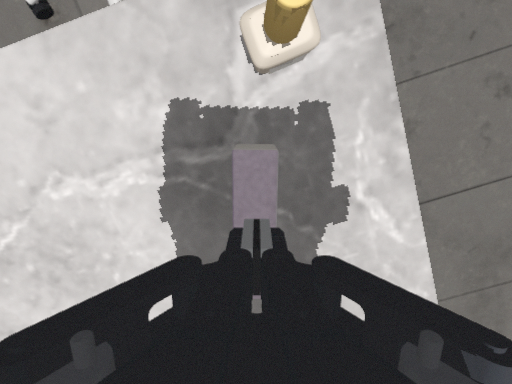

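The wrist view shows the fingers fully shut, with their tips near (257,225). The block's far half is still in place at (255,185), so the grip missed. I'll check heights from the depth image.

```bash
python3 - <<'E'
from h import *
o=readout.get_obs(); p,d=vision.read_camera("wrist"); K,M,t=cal("wrist")
Tm=R.from_rotvec(o["tool_rot"]).as_matrix()
for u,v in[(256,160),(256,190),(256,210),(256,217),(250,225),(262,225),(248,235),(264,235),(256,260),(256,300),(200,200),(100,200),(400,150)]:
    z=d[v,u]; w=M.T@(z*np.linalg.solve(K,[u,v,1])-t); print(u,v,p[v,u],w.round(4),"tool mm",(Tm.T@(w-o["tcp_pos"])*1000).round(1))
print("cam tool mm",(Tm.T@(-M.T@t-o["tcp_pos"])*1000).round(1), "block_mid px",px("wrist",[.4866,-.2393,.025]),"tcp px",px("wrist",o["tcp_pos"]))
print(env.tcp_to_grasp, [x for x in dir(env) if x[0]!='_'])
E
```

```text
256 160 [133 121 131] [ 0.5238 -0.2525  0.0252] tool mm [ 39.6  -1.2 -22.1]
256 190 [127 118 128] [ 0.5079 -0.2473  0.0247] tool mm [ 22.8  -1.2 -21.6]
256 210 [133 122 132] [ 0.497  -0.2436  0.0252] tool mm [ 11.3  -1.2 -22.2]
256 217 [131 121 131] [ 0.4926 -0.2422  0.0241] tool mm [  6.7  -1.2 -21. ]
250 225 [ 99 101 102] [ 0.4972 -0.2406  0.045 ] tool mm [ 10.6  -4.2 -42. ]
262 225 [97 99 99] [ 0.4956 -0.2463  0.0458] tool mm [ 10.9   1.7 -42.7]
248 235 [98 99 98] [ 0.4979 -0.2402  0.0577] tool mm [ 11.1  -4.8 -54.7]
264 235 [ 99  99 100] [ 0.4952 -0.2469  0.0568] tool mm [ 10.7   2.4 -53.8]
256 260 [35 36 38] [ 0.4912 -0.2418  0.0696] tool mm [  5.3  -1.2 -66.5]
256 300 [111 108 108] [ 0.4241 -0.2194  0.0007] tool mm [-65.5  -1.3   2.4]
200 200 [93 92 91] [ 5.065e-01 -2.086e-01  4.000e-04] tool mm [  9.3 -37.5   2.6]
100 200 [214 211 210] [ 5.268e-01 -1.467e-01 -3.000e-04] tool mm [   9.1 -102.6    3.4]
400 150 [215 212 210] [ 0.4975 -0.338  -0.0007] tool mm [41.5 88.2  3.8]
cam tool mm [  64.8   -1.  -171.6] block_mid px [254.52401925 228.42735807] tcp px [257.9290823 214.9594116]
0.0187 ['MotionError', 'tcp_to_grasp']
```

```bash
python3 - <<'E'
from h import *
o=readout.get_obs(); p,d=vision.read_camera("wrist"); K,M,t=cal("wrist")
Tm=R.from_rotvec(o["tool_rot"]).as_matrix()
for u in(248,264):
  for v in range(208,232,2):
    z=d[v,u]; w=M.T@(z*np.linalg.solve(K,[u,v,1])-t); print(u,v,p[v,u],"tool mm",(Tm.T@(w-o["tcp_pos"])*1000).round(1))
cv2.imwrite("pics/w2c.png",cv2.resize(p[190:270,206:306,::-1],None,fx=6,fy=6,interpolation=cv2.INTER_NEAREST))
p,d=vision.read_camera("scene"); u,v=px("scene",o["tcp_pos"]).astype(int);print(u,v)
cv2.imwrite("pics/s2c.png",cv2.resize(p[v-70:v+30,u-60:u+60,::-1],None,fx=6,fy=6,interpolation=cv2.INTER_NEAREST))
E
```

```text
248 208 [131 122 131] tool mm [ 12.4  -5.7 -21.7]
248 210 [131 120 131] tool mm [ 11.2  -5.7 -21.8]
248 212 [131 122 132] tool mm [ 10.3  -5.7 -22.7]
248 214 [134 123 132] tool mm [  8.7  -5.8 -21.3]
248 216 [134 124 133] tool mm [  7.4  -5.8 -21.2]
248 218 [126 117 126] tool mm [  7.   -5.7 -23.4]
248 220 [98 98 99] tool mm [ 11.1  -5.3 -36.6]
248 222 [96 97 99] tool mm [ 10.5  -5.3 -37.8]
248 224 [100 100 101] tool mm [ 10.5  -5.2 -40.4]
248 226 [97 97 98] tool mm [ 10.8  -5.1 -43.6]
248 228 [ 98 100 100] tool mm [ 10.7  -5.1 -46. ]
248 230 [100 101 101] tool mm [ 10.   -5.  -46.6]
264 208 [134 123 134] tool mm [ 12.6   3.2 -22.4]
264 210 [137 125 136] tool mm [ 11.5   3.2 -22.7]
264 212 [135 124 136] tool mm [ 10.1   3.2 -22. ]
264 214 [135 125 134] tool mm [  8.9   3.3 -21.9]
264 216 [135 125 133] tool mm [  7.7   3.3 -22. ]
264 218 [124 115 123] tool mm [  6.7   3.3 -22.6]
264 220 [97 98 98] tool mm [ 11.    2.9 -36.4]
264 222 [100 100 102] tool mm [ 10.3   2.8 -37.2]
264 224 [ 99 100 101] tool mm [ 11.    2.7 -41.7]
264 226 [ 99 100 102] tool mm [ 10.5   2.7 -43. ]
264 228 [ 99 100 102] tool mm [ 10.7   2.6 -46. ]
264 230 [97 99 99] tool mm [ 10.7   2.6 -48.2]
309 240
```

View pics/s2c.png

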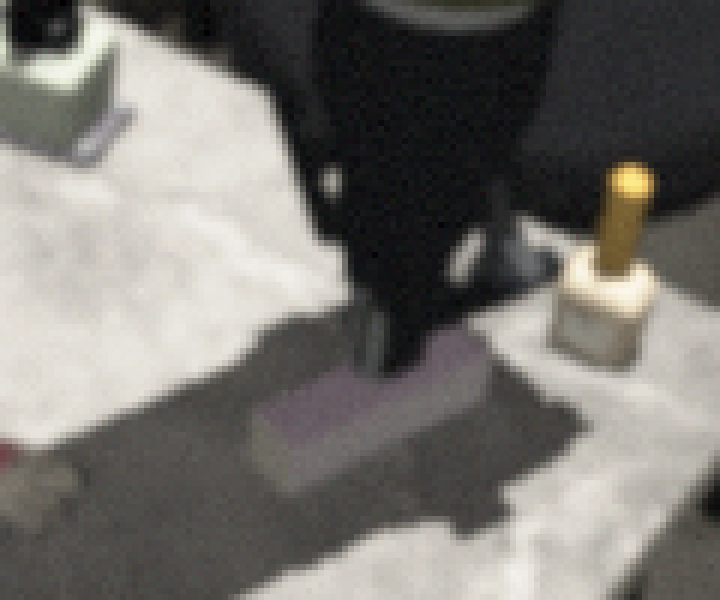

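The scene crop shows the shut fingertips ending about 10 mm above the block's top, at roughly (380,370). So the real tips end about 34 mm behind the reported TCP, and the depth image agrees. The block hasn't moved, so I'll open, go 34 mm lower and grasp.

Emit:
send_rows --claw '[1, 1, 1, 1, 1]' --pt "0 0 0" --pt "0 0 0" --pt "0 0 0" --pt "0 0 0" --pt "0 0 0" --turn '[0, 0, 0, 0, 0]'

```text
t: 4.8
tcp_pos: [0.4859, -0.2412, 0.0031]
tool_rot: [-3.101, 0.501, 0.0]
contact_force: [0.1, -0.1, 0.8]
opening: 0.843
finger_force: 0.0
```

Emit:
send_rows --claw '[1, 1, 1, 1, 1]' --pt "0 0 0" --pt "0 0 10" --pt "0 0 10" --pt "0 0 8" --pt "0 0 5" --turn '[0, 0, 0, 0, 0]'

```text
t: 5.3
tcp_pos: [0.4851, -0.2409, -0.0314]
tool_rot: [-3.101, 0.501, 0.003]
contact_force: [-0.5, 0.7, 0.5]
opening: 1.0
finger_force: 0.0
```

Emit:
send_rows --claw '[0.2, 0.2, 0.2, 0.2, 0.2]' --pt "0 0 0" --pt "0 0 0" --pt "0 0 0" --pt "0 0 0" --pt "0 0 0" --turn '[0, 0, 0, 0, 0]'

```text
t: 5.8
tcp_pos: [0.4869, -0.2417, -0.0287]
tool_rot: [3.101, -0.501, 0.004]
contact_force: [-0.4, 0.7, 7.3]
opening: 0.291
finger_force: 61.9
```

Emit:
send_rows --claw '[0.2, 0.2, 0.2, 0.2, 0.2]' --pt "0 0 -10" --pt "0 0 -35" --pt "0 0 -35" --pt "0 0 -35" --pt "0 0 -35" --turn '[0, 0, 0, 0, 0]'

```text
t: 6.3
tcp_pos: [0.4856, -0.2411, 0.1222]
tool_rot: [-3.101, 0.501, -0.0]
contact_force: [1.1, -0.8, -0.3]
opening: 0.291
finger_force: 59.4
```

```bash
python3 - <<'E'
from h import *
o=show(); Tm=R.from_rotvec(o["tool_rot"]).as_matrix()
p,d=vision.read_camera("wrist")
r=finder.silhouettes("wrist","block"); K,M,t=cal("wrist")
for q in r[:1]:
    v,u=np.nonzero(q["region"]&(d>0)); P=(np.linalg.inv(K)@np.stack([u,v,u*0+1])*d[v,u]); w=M.T@(P-t[:,None]); T=Tm.T@(w-np.array(o["tcp_pos"])[:,None])*1000
    print(q["p"],len(u),np.percentile(T,[1,5,50,95,99],axis=1).round(1))
vision.read_camera("top"); rect("top","bed",.014); rect("top","clamp",.014)
for c in("top",):
  for n in("bed_mid","knob_grip","gauge_mid","jaw_face"): print(n,[(np.round(a["point"],4),round(a["p"],2)) for a in finder.pinpoint(c,n)[:1]])
E
```

```text
{'t': 6.3, 'q': [0.535, 0.266, -0.158, 1.709, 0.045, 1.169, -1.526], 'tcp_pos': [0.486, -0.241, 0.122], 'tool_rot': [-3.101, 0.501, -0.0], 'contact_force': [1.095, -0.798, -0.25], 'opening': 0.291, 'finger_force': 59.364}
bed top mid 526.7 87.1 size 25.3 90.3 long axis angle -1.388 p 0.91
clamp top mid 561.1 53.6 size 109.2 245.3 long axis angle -1.382 p 0.56
bed_mid [(array([0.5246, 0.0899, 0.0149]), 0.81)]
knob_grip [(array([ 0.5492, -0.0351,  0.0641]), 0.58)]
gauge_mid [(array([0.5888, 0.0228, 0.0315]), 0.97)]
jaw_face [(array([0.542 , 0.034 , 0.0267]), 0.49)]
```

Emit:
send_rows --claw '[0.2, 0.2, 0.2, 0.2, 0.2]' --pt "-9.2 -46.4 0" --pt "-9.2 -46.4 0" --pt "-9.2 -46.4 0" --pt "-9.2 -46.4 0" --pt "-9.2 -46.4 0" --turn '[0, 0, 0, 0, 0]'

```text
t: 7.25
tcp_pos: [0.5147, -0.0048, 0.1195]
tool_rot: [3.101, -0.501, -0.002]
contact_force: [1.3, -0.4, 0.1]
opening: 0.291
finger_force: 59.3
```

Emit:
send_rows --claw '[0.2, 0.2, 0.2, 0.2, 0.2]' --pt "-9.2 -46.4 0" --pt "-9.2 -46.4 0" --pt "0 0 0" --pt "0 0 0" --pt "0 0 0" --turn '[0, 0, -0.148, -0.148, -0.148]'

```text
t: 7.75
tcp_pos: [0.5264, 0.0879, 0.1192]
tool_rot: [-3.135, -0.206, 0.003]
contact_force: [0.2, 0.6, -0.5]
opening: 0.29
finger_force: 59.3
```

Emit:
send_rows --claw '[0.2, 0.2, 0.2, 0.2, 0.2]' --pt "0 0 0" --pt "0 0 0" --pt "0 0 0" --pt "0 0 0" --pt "0 0 0" --turn '[-0.148, -0.148, -0.148, -0.148, -0.148]'

```text
t: 8.25
tcp_pos: [0.5265, 0.0872, 0.1193]
tool_rot: [-2.848, -1.324, 0.002]
contact_force: [-0.7, -0.2, -0.5]
opening: 0.291
finger_force: 59.3
```

Emit:
send_rows --claw '[0.2, 0.2, 0.2, 0.2, 0.2]' --pt "0 0 0" --pt "0 0 0" --pt "0 0 0" --pt "0 0 0" --pt "0 0 0" --turn '[-0.148, -0.148, -0.148, -0.148, -0.148]'

```text
t: 8.75
tcp_pos: [0.5264, 0.0872, 0.1193]
tool_rot: [-2.177, -2.264, 0.002]
contact_force: [-1.2, 0.4, -0.7]
opening: 0.287
finger_force: 59.3
```

Emit:
send_rows --claw '[0.2, 0.2]' --pt "0 0 0" --pt "0 0 0" --turn '[-0.148, 0]'

```text
t: 8.95
tcp_pos: [0.5265, 0.0871, 0.1193]
tool_rot: [-2.008, -2.414, 0.001]
contact_force: [-0.5, 0.8, -0.9]
opening: 0.291
finger_force: 59.3
```

```bash
cat >> h.py <<'E'
def tp(u,v,d,n,o):
    K,M,t=cal(n); w=M.T@(d[v,u]*np.linalg.solve(K,[u,v,1])-t); return w
E
python3 - <<'E'
from h import *
o=show(); Tm=R.from_rotvec(o["tool_rot"]).as_matrix(); print("toolx ang",np.arctan2(Tm[1,0],Tm[0,0]))
p,d=vision.read_camera("wrist"); cv2.imwrite("pics/w3.png",cv2.resize(p[:,:,::-1],(768,576)))
for n in("block","bed","clamp","knob"):
    r=finder.silhouettes("wrist",n)
    if r: v,u=np.nonzero(r[0]["region"]); print(n,r[0]["p"],len(u),u.min(),u.max(),v.min(),v.max())
for n in("bed_mid","block_mid","knob_grip","gauge_mid","jaw_face"): print(n,[(np.round(a["point"],4),round(a["p"],2)) for a in finder.pinpoint("wrist",n)[:1]])
E
```

```text
{'t': 8.95, 'q': [0.336, 0.318, -0.674, 1.715, 0.212, 1.185, -0.21], 'tcp_pos': [0.526, 0.087, 0.119], 'tool_rot': [-2.008, -2.414, 0.001], 'contact_force': [-0.527, 0.775, -0.925], 'opening': 0.291, 'finger_force': 59.301}
toolx ang 1.7541523304426163
block 0.63 8679 227 285 151 312
clamp 0.9 2912 233 333 91 260
bed_mid []
block_mid [(array([0.5263, 0.0852, 0.161 ]), 0.92)]
knob_grip []
gauge_mid [(array([0.585 , 0.0212, 0.0287]), 0.94)]
jaw_face []
```

View pics/w3.png

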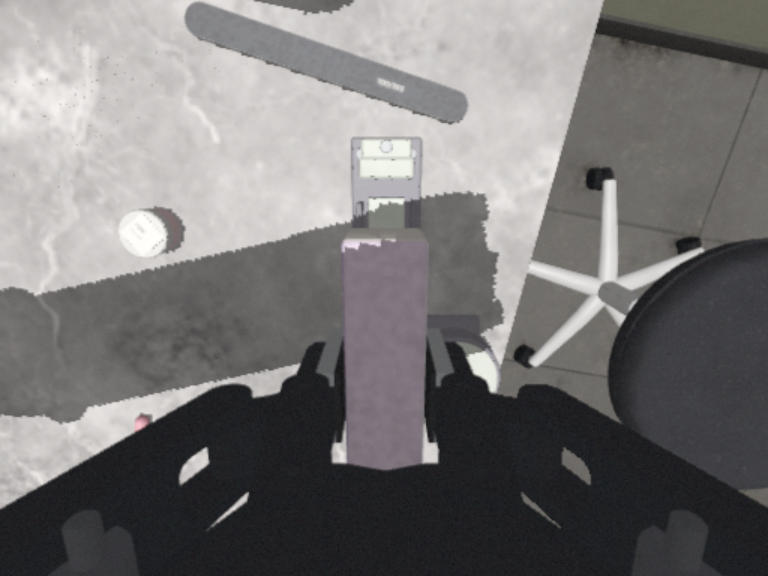

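The wrist view (768 px wide) shows the held block from (385,240) to (385,465), in line with the bed at (387,205). The stop is at (387,160), the pot at (145,232) and the gauge at (470,370). I'll measure from the depth image.

```bash
python3 - <<'E'
from h import *
o=readout.get_obs(); Tm=R.from_rotvec(o["tool_rot"]).as_matrix()
p,d=vision.read_camera("wrist"); K,M,t=cal("wrist")
V,U=np.mgrid[0:384,0:512]; P=np.linalg.inv(K)@np.stack([U.ravel(),V.ravel(),U.ravel()*0+1])*d.ravel()
W=(M.T@(P-t[:,None])).T; T=((W-o["tcp_pos"])@Tm*1000).reshape(384,512,3); W=W.reshape(384,512,3)*1000
ok=d>0
b=ok&(abs(T[...,1])<20)&(W[...,2]>140)&(W[...,2]<185)&(p[...,0].astype(int)>p[...,1]+4)
print("block n",b.sum(),"tool x",np.percentile(T[b][:,0],[.5,2,98,99.5]).round(1),"y",np.percentile(T[b][:,1],[1,99]).round(1),"z",np.percentile(W[b][:,2],[1,50,99]).round(1))
for v in range(88,162,3): print(v,p[v,258],"toolx %.1f z %.1f"%(T[v,258,0],W[v,258,2]),end=" | ")
print()
for v in(98,110,116,126,135,140):
    print(v,[(u,int(p[v,u].mean()),T[v,u,1].round(1),W[v,u,2].round()) for u in range(230,286,3)])
E
```

```text
block n 8192 tool x [-27.8 -26.2  45.7  46.7] y [-12.   12.1] z [172.1 173.9 175.3]
88 [212 209 206] toolx 88.4 z -0.6 | 91 [173 170 170] toolx 85.4 z 1.5 | 94 [221 224 223] toolx 81.9 z 15.0 | 97 [230 232 233] toolx 79.1 z 16.2 | 100 [219 222 222] toolx 76.5 z 15.0 | 103 [242 245 236] toolx 73.9 z 11.4 | 106 [223 225 216] toolx 70.7 z 38.1 | 109 [242 245 236] toolx 68.2 z 38.3 | 112 [241 244 235] toolx 65.7 z 38.4 | 115 [240 243 234] toolx 63.2 z 37.9 | 118 [192 194 185] toolx 60.6 z 36.4 | 121 [183 179 186] toolx 57.1 z 6.9 | 124 [185 181 188] toolx 54.1 z 5.9 | 127 [183 179 186] toolx 51.2 z 4.9 | 130 [183 179 186] toolx 48.4 z 6.7 | 133 [241 244 235] toolx 45.9 z 13.8 | 136 [127 128 121] toolx 43.1 z 14.3 | 139 [129 131 124] toolx 40.3 z 14.9 | 142 [126 127 122] toolx 37.3 z 13.8 | 145 [125 129 121] toolx 34.4 z 14.0 | 148 [126 130 122] toolx 31.5 z 14.6 | 151 [127 129 121] toolx 28.5 z 13.8 | 154 [122 120 114] toolx 46.9 z 159.9 | 157 [139 134 130] toolx 46.8 z 168.1 | 160 [212 203 204] toolx 46.3 z 173.1 | 
98 [(230, 214, np.float64(-25.7), np.float64(0.0)), (233, 143, np.float
[... 4680 characters left out ...]
, np.float64(-14.0), np.float64(7.0)), (245, 142, np.float64(-10.7), np.float64(14.0)), (248, 223, np.float64(-7.8), np.float64(13.0)), (251, 123, np.float64(-4.9), np.float64(14.0)), (254, 125, np.float64(-1.9), np.float64(15.0)), (257, 126, np.float64(1.0), np.float64(14.0)), (260, 124, np.float64(3.9), np.float64(15.0)), (263, 125, np.float64(6.8), np.float64(14.0)), (266, 127, np.float64(9.7), np.float64(14.0)), (269, 89, np.float64(13.1), np.float64(6.0)), (272, 78, np.float64(16.0), np.float64(7.0)), (275, 77, np.float64(18.1), np.float64(20.0)), (278, 83, np.float64(22.1), np.float64(5.0)), (281, 100, np.float64(25.7), np.float64(-1.0)), (284, 108, np.float64(28.7), np.float64(-0.0))]
```

```bash
python3 - <<'E'
from h import *
o=readout.get_obs(); Tm=R.from_rotvec(o["tool_rot"]).as_matrix()
p,d=vision.read_camera("wrist"); K,M,t=cal("wrist")
def X(u,v,z): return ((ray("wrist",u,v,z)-o["tcp_pos"])@Tm*1000)[0].round(1)
for u in(238,239,240,275,276): print(u,[(v,int(p[v,u].mean()),round(1000*tp(u,v,d,"wrist",o)[2])) for v in range(128,156,1)])
for v in range(128,158,2): print(v,"x at z14",X(258,v,.014),"z19",X(258,v,.019))
print([(v,p[v,258].tolist(),X(258,v,.014)) for v in range(128,136)],[(v,p[v,258].mean().round(),X(258,v,.038)) for v in range(115,122)])
E
```

```text
238 [(128, 181, 7), (129, 183, 6), (130, 183, 6), (131, 183, 5), (132, 182, 6), (133, 182, 7), (134, 137, 8), (135, 121, 18), (136, 161, 19), (137, 174, 20), (138, 174, 18), (139, 176, 19), (140, 174, 20), (141, 175, 19), (142, 175, 19), (143, 136, 20), (144, 88, 19), (145, 84, 18), (146, 82, 20), (147, 81, 19), (148, 82, 19), (149, 81, 19), (150, 84, 19), (151, 82, 19), (152, 112, 154), (153, 116, 156), (154, 120, 160), (155, 125, 163)]
239 [(128, 182, 5), (129, 183, 6), (130, 182, 6), (131, 183, 5), (132, 183, 6), (133, 184, 6), (134, 112, 9), (135, 100, 17), (136, 146, 19), (137, 158, 19), (138, 160, 19), (139, 161, 19), (140, 162, 19), (141, 163, 19), (142, 157, 19), (143, 157, 20), (144, 104, 20), (145, 81, 19), (146, 82, 19), (147, 84, 18), (148, 80, 20), (149, 82, 20), (150, 79, 19), (151, 78, 19), (152, 113, 152), (153, 117, 156), (154, 120, 159), (155, 122, 163)]
240 [(128, 181, 6), (129, 182, 6), (130, 184, 6), (131, 183, 7), (132, 183, 6), (133, 183, 5), (134, 116, 6), (135, 79, 15), (136, 97, 19), (137, 113, 19), (138, 115, 19), (139, 117, 20), (140, 119, 19), (141, 119, 
[... 1440 characters left out ...]

154 x at z14 25.5 z19 26.3
156 x at z14 23.5 z19 24.3
[(128, [183, 180, 187], np.float64(50.7)), (129, [183, 180, 187], np.float64(49.8)), (130, [183, 179, 186], np.float64(48.8)), (131, [148, 149, 149], np.float64(47.9)), (132, [216, 219, 209], np.float64(46.9)), (133, [241, 244, 235], np.float64(46.0)), (134, [169, 172, 163], np.float64(45.0)), (135, [127, 130, 124], np.float64(44.0))] [(115, np.float64(238.0), np.float64(63.2)), (116, np.float64(240.0), np.float64(62.3)), (117, np.float64(163.0), np.float64(61.5)), (118, np.float64(189.0), np.float64(60.6)), (119, np.float64(185.0), np.float64(59.8)), (120, np.float64(182.0), np.float64(58.9)), (121, np.float64(183.0), np.float64(58.1))]
```

Emit:
send_rows --claw '[0.2, 0.2, 0.2, 0.2, 0.2]' --pt "3.2 0 30" --pt "0 0 35" --pt "0 0 30" --pt "0 0 15" --pt "0 0 10" --turn '[0, 0, 0, 0, 0]'

```text
t: 10.05
tcp_pos: [0.5259, 0.0904, -0.0009]
tool_rot: [-2.011, -2.412, 0.001]
contact_force: [0.2, -0.3, 0.1]
opening: 0.29
finger_force: 59.3
```

Emit:
send_rows --claw '[0.2, 0.2, 0.2, 0.2, 0.2]' --pt "0 0 5" --pt "0 0 4" --pt "0 0 3" --pt "0 0 0" --pt "0 0 0" --turn '[0, 0, 0, 0, 0]'

```text
t: 10.55
tcp_pos: [0.5268, 0.0905, -0.0113]
tool_rot: [2.011, 2.413, 0.001]
contact_force: [0.0, -0.2, 0.1]
opening: 0.29
finger_force: 59.3
```

```bash
python3 - <<'E'
from h import *
o=show(); Tm=R.from_rotvec(o["tool_rot"]).as_matrix()
p,d=vision.read_camera("wrist"); cv2.imwrite("pics/w4.png",cv2.resize(p[:,:,::-1],(768,576)))
b=p[...,0].astype(int)>p[...,1]+4
for v in range(100,330,6): w=tp(258,v,d,"wrist",o); print(v,p[v,258].tolist(),"x",((w-o["tcp_pos"])@Tm*1000)[0].round(1),"z",(w[2]*1000).round(1),end=" | ")
E
```

```text
{'t': 10.55, 'q': [0.27, 0.479, -0.616, 1.838, 0.339, 0.93, -0.317], 'tcp_pos': [0.527, 0.09, -0.011], 'tool_rot': [2.011, 2.413, 0.001], 'contact_force': [0.044, -0.204, 0.121], 'opening': 0.29, 'finger_force': 59.3}
100 [234, 238, 229] x 71.8 z 12.3 | 106 [184, 186, 177] x 68.5 z 36.8 | 112 [241, 243, 235] x 66.0 z 38.8 | 118 [242, 244, 235] x 63.6 z 38.3 | 124 [239, 242, 233] x 61.1 z 38.5 | 130 [233, 237, 228] x 58.6 z 37.8 | 136 [183, 178, 186] x 53.3 z 4.3 | 142 [181, 177, 185] x 50.3 z 7.0 | 148 [182, 179, 187] x 47.0 z 6.3 | 154 [124, 119, 115] x 47.0 z 28.4 | 160 [212, 204, 206] x 46.4 z 41.9 | 166 [127, 117, 127] x 43.7 z 41.5 | 172 [130, 119, 128] x 41.2 z 41.8 | 178 [132, 122, 132] x 38.7 z 42.6 | 184 [126, 114, 126] x 36.0 z 42.1 | 190 [129, 117, 128] x 33.4 z 42.7 | 196 [127, 116, 127] x 30.9 z 43.2 | 202 [128, 117, 129] x 27.8 z 42.2 | 208 [127, 116, 126] x 24.7 z 41.2 | 214 [130, 120, 132] x 21.8 z 41.0 | 220 [126, 115, 126] x 19.2 z 41.7 | 226 [129, 116, 128] x 16.4 z 42.1 | 232 [128, 119, 130] x 13.7 z 42.4 | 238 [132, 120, 130] x 10.6 z 42.2 | 244 [128, 118, 129] x 7.8 z 42.6 | 250 [129, 119, 130] x 4.6 z 42.3 | 256 [127, 115, 127] x 1.3 z 41.7 | 262 [125, 115, 124] x -0.8 z 43.5 | 268 [128, 116, 127] x -4.4 z 42.7 | 274 [125, 114, 124] x -7.3 z 43.0 | 280 [131, 120, 130] x -10.9 z 42.5 | 286 [127, 114, 124] x -14.5 z 41.9 | 292 [127, 117, 124] x -17.0 z 43.1 | 298 [131, 120, 129] x -21.1 z 42.1 | 304 [125, 113, 123] x -23.3 z 43.6 | 310 [130, 119, 128] x -27.5 z 42.5 | 316 [30, 32, 30] x 10.7 z 93.0 | 322 [26, 27, 30] x 12.4 z 97.3 | 328 [36, 36, 39] x 12.3 z 99.3 |
```

View pics/w4.png

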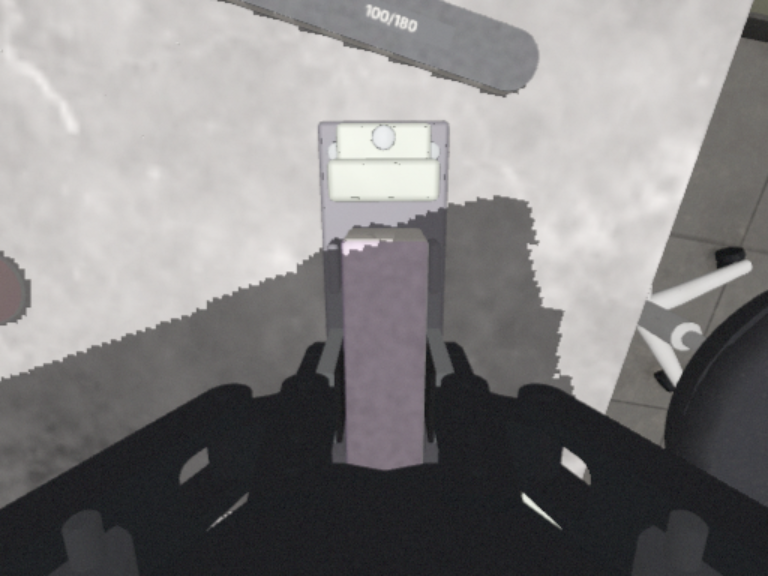

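The close view shows the block centred at column 385 against the stop's 384. It's about 11 mm short of the stop face and about 3 mm above the bed.

Emit:
send_rows --claw '[0.2, 0.2, 0.2, 0.2]' --pt "0 0 1.5" --pt "0 0 1.2" --pt "0 0 0" --pt "0 0 0" --turn '[0, 0, 0, 0]'

```text
t: 11.0
tcp_pos: [0.5264, 0.0904, -0.0146]
tool_rot: [-2.011, -2.413, 0.0]
contact_force: [-0.2, -0.6, 0.1]
opening: 0.292
finger_force: 59.4
```

Emit:
send_rows --claw '[0.2, 0.2, 0.2, 0.2]' --pt "0 0 0.7" --pt "0 0 0" --pt "0 0 0" --pt "0 0 0" --turn '[0, 0, 0, 0]'

```text
t: 11.4
tcp_pos: [0.5264, 0.0905, -0.0147]
tool_rot: [2.011, 2.413, -0.0]
contact_force: [-2.7, 1.1, 7.3]
opening: 0.288
finger_force: 60.4
```

Emit:
send_rows --claw '[0.7, 0.7, 0.7, 0.7, 0.7]' --pt "0 0 0" --pt "0 0 0" --pt "0 0 0" --pt "0 0 -2" --pt "0 0 -10" --turn '[0, 0, 0, 0, 0]'

```text
t: 11.9
tcp_pos: [0.5255, 0.0903, -0.0038]
tool_rot: [-2.01, -2.412, 0.002]
contact_force: [0.8, -0.4, 0.2]
opening: 0.703
finger_force: 0.0
```

Emit:
send_rows --claw '[0.7, 0.7, 1, 1, 1]' --pt "0 0 -30" --pt "0 0 -40" --pt "0 0 -40" --pt "0 0 -40" --pt "-43 -0.2 0" --turn '[0, 0, 0, 0, 0]'

```text
t: 12.4
tcp_pos: [0.5365, 0.0559, 0.1543]
tool_rot: [1.994, 2.42, 0.016]
contact_force: [1.2, -0.0, 0.4]
opening: 1.0
finger_force: 0.0
```

Emit:
send_rows --claw '[1, 1, 1, 1, 1]' --pt "-43 -0.2 0" --pt "-43 -0.2 0" --pt "0 0 0" --pt "0 0 0" --pt "0 0 0" --turn '[0, 0, -0.14, -0.14, -0.14]'

```text
t: 12.9
tcp_pos: [0.549, -0.0368, 0.1475]
tool_rot: [1.457, 2.783, 0.001]
contact_force: [0.2, -0.3, 0.5]
opening: 0.999
finger_force: 0.0
```

Emit:
send_rows --claw '[1, 1, 1, 1, 1]' --pt "0 0 0" --pt "0 0 0" --pt "0 0 0" --pt "0 0 0" --pt "0 0 0" --turn '[-0.14, -0.14, -0.14, -0.14, -0.14]'

```text
t: 13.4
tcp_pos: [0.5491, -0.0364, 0.1476]
tool_rot: [0.413, 3.114, 0.0]
contact_force: [0.9, 0.1, 1.3]
opening: 1.001
finger_force: 0.0
```

Emit:
send_rows --claw '[1, 1, 1]' --pt "0 0 0" --pt "0 0 0" --pt "0 0 0" --turn '[-0.14, -0.14, 0]'

```text
t: 13.7
tcp_pos: [0.549, -0.0365, 0.1474]
tool_rot: [-0.02, 3.141, 0.0]
contact_force: [0.1, 0.1, 0.8]
opening: 0.997
finger_force: 0.0
```

```bash
python3 - <<'E'
from h import *
o=show(); Tm=R.from_rotvec(o["tool_rot"]).as_matrix(); print("toolx ang",np.arctan2(Tm[1,0],Tm[0,0]))
p,d=vision.read_camera("wrist"); cv2.imwrite("pics/w5.png",cv2.resize(p[:,:,::-1],(768,576)))
K,M,t=cal("wrist")
V,U=np.mgrid[0:384,0:512]; P=np.linalg.inv(K)@np.stack([U.ravel(),V.ravel(),U.ravel()*0+1])*d.ravel()
W=(M.T@(P-t[:,None])).T.reshape(384,512,3)*1000
m=(d>0)&(abs(W[...,2]-74)<4)&(np.hypot(W[...,0]-549,W[...,1]+36)<32)
q=cv2.minAreaRect(W[m][:,:2].astype(np.float32)); Pq=cv2.boxPoints(q); e=max([Pq[1]-Pq[0],Pq[2]-Pq[1]],key=np.linalg.norm)
print(m.sum(),q,"ang",np.arctan2(e[1],e[0]))
for n in("knob_grip","gauge_mid","needle_tip","block_mid","jaw_face"): print(n,[(np.round(a["point"],4),round(a["p"],2)) for a in finder.pinpoint("wrist",n)[:1]])
print(px("wrist",[.5494,-.0364,.074]))
E
```

```text
{'t': 13.7, 'q': [0.687, 0.374, -0.854, 1.632, 0.292, 1.27, 1.363], 'tcp_pos': [0.549, -0.036, 0.147], 'tool_rot': [-0.02, 3.141, 0.0], 'contact_force': [0.113, 0.127, 0.788], 'opening': 0.997, 'finger_force': 0.0}
toolx ang -3.1289886989386506
670 ((549.7249755859375, -35.48356628417969), (43.054298400878906, 12.832015037536621), 0.03941231966018677) ang 0.0006879055
knob_grip [(array([ 0.5499, -0.0353,  0.0615]), 0.92)]
gauge_mid [(array([0.5373, 0.0399, 0.0268]), 0.31)]
needle_tip [(array([5.753e-01, 3.000e-04, 3.230e-02]), 0.45)]
block_mid [(array([0.5254, 0.0912, 0.0273]), 0.72)]
jaw_face [(array([ 0.524 ,  0.0893, -0.0019]), 0.58)]
[255.03532729 186.88099321]
```

View pics/w5.png

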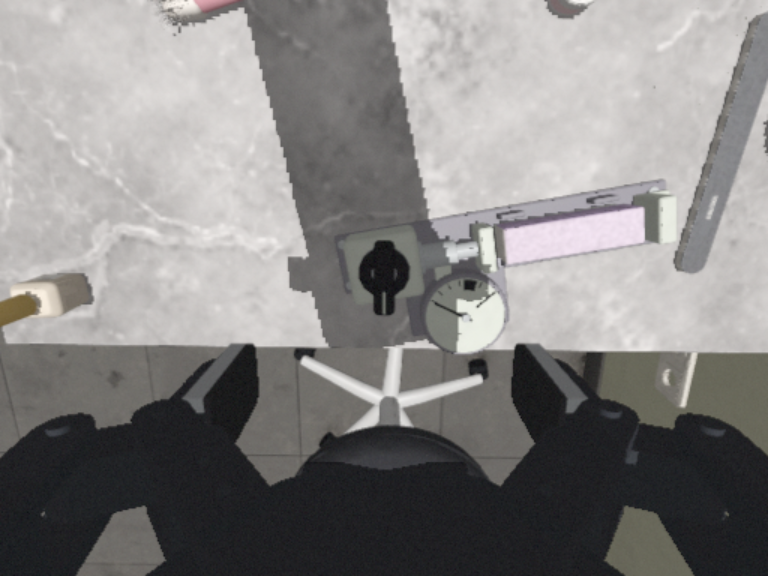

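The view shows the block lying in the bed between jaw (485,245) and stop (660,215). The knob bar is upright at (384,278), and the gauge is at (465,312) with its needle near 0. The bar angle of about 0 in the world frame puts the knob at about 0.18.

Emit:
send_rows --claw '[1, 1, 1, 1, 1]' --pt "-0.7 1.0 35" --pt "0 0 40" --pt "0 0 30" --pt "0 0 15" --pt "0 0 6" --turn '[-0.012, 0, 0, 0, 0]'

```text
t: 14.5
tcp_pos: [0.5489, -0.0354, 0.0195]
tool_rot: [0.034, -3.139, -0.001]
contact_force: [-0.3, -0.4, 0.5]
opening: 1.0
finger_force: 0.0
```

Emit:
send_rows --claw '[1, 0.05, 0.05, 0.05, 0.05]' --pt "0 0 0" --pt "0 0 0" --pt "0 0 0" --pt "0 0 0" --pt "0 0 0" --turn '[0, 0, 0, 0, 0]'

```text
t: 15.0
tcp_pos: [0.5503, -0.036, 0.0216]
tool_rot: [-0.034, 3.14, -0.001]
contact_force: [-2.1, -2.3, 16.4]
opening: 0.332
finger_force: 9.4
```

Emit:
send_rows --claw '[0.05, 0.05, 0.05]' --pt "0 0 0" --pt "0 0 0" --pt "0 0 0" --turn '[0, 0, 0]'

```text
t: 15.3
tcp_pos: [0.5513, -0.037, 0.0226]
tool_rot: [-0.032, 3.138, -0.003]
contact_force: [-0.8, -3.9, 12.2]
opening: 0.139
finger_force: 62.8
```

Closing gave 12–16 N upward, so the tips are brushing the collar. I'll reopen, rise 4 mm and grip again.

Emit:
send_rows --claw '[0.5, 0.5, 0.5, 0.05, 0.05]' --pt "0 0 0" --pt "0 0 -4" --pt "0 0 0" --pt "0 0 0" --pt "0 0 0" --turn '[0, 0, 0, 0, 0]'

```text
t: 15.8
tcp_pos: [0.5495, -0.0357, 0.0246]
tool_rot: [0.035, -3.141, 0.0]
contact_force: [-1.3, -16.7, 8.7]
opening: 0.168
finger_force: 10.6
```

Emit:
send_rows --claw '[0.05, 0.05, 0.05, 0.05]' --pt "0 0 0" --pt "0 0 0" --pt "0 0 0" --pt "0 0 0" --turn '[0, 0, 0, 0]'

```text
t: 16.2
tcp_pos: [0.5496, -0.0369, 0.0248]
tool_rot: [0.033, -3.141, 0.002]
contact_force: [-1.2, -5.1, 5.0]
opening: 0.134
finger_force: 60.2
```

```bash
cat >> h.py <<'E'
def needle(cam="wrist",save=None):
    "gauge reading from picture"
    p,d=vision.read_camera(cam)
    if save: cv2.imwrite(save,cv2.resize(p[:,:,::-1],(768,576)))
    for n in("needle","gauge_mid","needle_tip"):
        if n=="needle": 
            r=finder.silhouettes(cam,n); print(n,[(round(a["p"],2),int(a["region"].sum())) for a in r[:1]])
        else: print(n,[(np.round(a["point"],4),round(a["p"],2),px(cam,a["point"]).round()) for a in finder.pinpoint(cam,n)[:1]])
    return p,d
E
python3 - <<'E'
from h import *
o=show(); Tm=R.from_rotvec(o["tool_rot"]).as_matrix(); print("toolx ang",np.arctan2(Tm[1,0],Tm[0,0]),o["ft_torque"])
for c in("wrist","scene","top"): print(c); needle(c)
E
```

```text
{'t': 16.2, 'q': [0.628, 0.508, -0.79, 1.763, 0.413, 1.044, 1.281], 'tcp_pos': [0.55, -0.037, 0.025], 'tool_rot': [0.033, -3.141, 0.002], 'contact_force': [-1.199, -5.098, 5.029], 'opening': 0.134, 'finger_force': 60.153}
toolx ang -3.120697725256393 [-0.9023862   0.42861366 -0.12189943]
wrist
needle []
gauge_mid [(array([0.5298, 0.0908, 0.0152]), 0.7, array([447., 186.]))]
needle_tip [(array([0.5254, 0.0902, 0.0267]), 0.34, array([460., 184.]))]
scene
needle []
gauge_mid [(array([0.5869, 0.0237, 0.0271]), 0.79, array([246., 165.]))]
needle_tip []
top
needle []
gauge_mid [(array([0.5871, 0.021 , 0.033 ]), 0.57, array([205., 144.]))]
needle_tip [(array([ 0.3676,  0.0862, -0.0018]), 0.72, array([180., 235.]))]
```

Emit:
send_rows --claw '[0.05, 0.05, 0.05, 0.05, 0.05]' --pt "0 -1 0" --pt "0 0 0" --pt "0 0 0" --pt "0 0 0" --pt "0 0 0" --turn '[0, 0.1, 0.1, 0.1, 0.1]'

```text
t: 17.3
tcp_pos: [0.5497, -0.0366, 0.0248]
tool_rot: [-0.596, -3.085, 0.0]
contact_force: [-2.3, -2.1, 3.5]
opening: 0.134
finger_force: 60.0
```

Emit:
send_rows --claw '[0.05, 0.05, 0.05, 0.05, 0.05]' --pt "0 0 0" --pt "0 0 0" --pt "0 0 0" --pt "0 0 0" --pt "0 0 0" --turn '[0.12, 0.12, 0.12, 0.12, 0.12]'

```text
t: 17.8
tcp_pos: [0.5501, -0.0361, 0.0248]
tool_rot: [1.481, 2.77, 0.001]
contact_force: [0.9, -2.0, 2.1]
opening: 0.135
finger_force: 59.8
```

```bash
python3 - <<'E'
from h import *
o=show(); Tm=R.from_rotvec(o["tool_rot"]).as_matrix(); print("toolx ang",np.arctan2(Tm[1,0],Tm[0,0]),o["ft_torque"])
needle("wrist","pics/w6.png")
E
```

```text
{'t': 17.8, 'q': [0.478, 0.45, -0.586, 1.769, 0.288, 1.008, 0.372], 'tcp_pos': [0.55, -0.036, 0.025], 'tool_rot': [1.481, 2.77, 0.001], 'contact_force': [0.944, -1.975, 2.065], 'opening': 0.135, 'finger_force': 59.788}
toolx ang 2.159775707551517 [-0.22566896 -0.09122084  0.12656828]
needle [(0.56, 2463)]
gauge_mid [(array([0.5842, 0.0306, 0.0308]), 0.84, array([366., 164.]))]
needle_tip [(array([0.5761, 0.0045, 0.0332]), 0.51, array([329., 192.]))]
```

View pics/w6.png

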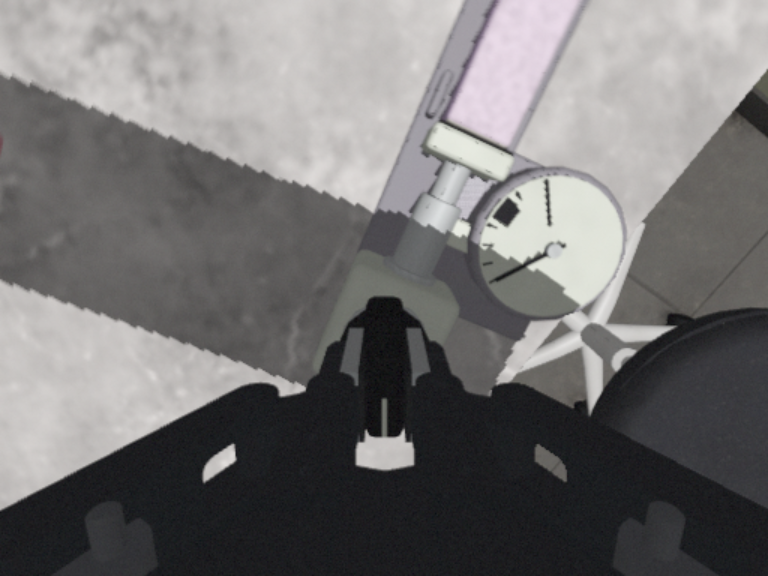

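The view shows the gauge clearly. The pivot is at (555,250), the needle points to (490,282), the set mark is the square at (507,212), and the limit line runs to (547,185). The needle is at zero. I'll write a needle reader.

```bash
cat >> h.py <<'E'
TH=.183
def reading(cam="wrist",knob=None,z=.030,wide=5,save=None):
    p,d=vision.read_camera(cam); g=cv2.cvtColor(p,cv2.COLOR_RGB2GRAY).astype(np.float32)
    if save: cv2.imwrite(save,p[:,:,::-1])
    if knob is None: r=finder.pinpoint(cam,"gauge_mid"); c0=np.array(r[0]["point"][:2]); print("gauge",c0.round(4),r[0]["p"])
    else: c0=np.array([.5875,.021])+.007*(knob-.18)*np.array([-np.sin(TH),np.cos(TH)])
    K,M,t=cal(cam)
    rr=np.linspace(.004,.021,18); best=[]
    offs=np.arange(-wide,wide+.1,1)*1e-3; A=np.arange(-.3,2.3,.02)
    for a in A:
        w=TH-2.2-a; u=np.array([np.cos(w),np.sin(w)]); n=np.array([-u[1],u[0]])
        for dx in offs:
            for dy in offs:
                c=c0+[dx,dy]; L=[c+rr[:,None]*u+s*n for s in(0,.003,-.003)]
                q=np.concatenate(L); X=np.c_[q,np.full(len(q),z)]@M.T+t; X=X@K.T; uv=(X[:,:2]/X[:,2:]).astype(np.float32)
                v=cv2.remap(g,uv[:,:1],uv[:,1:],cv2.INTER_LINEAR).ravel(); v=v.reshape(3,-1)
                best.append((float(np.mean(np.clip(np.minimum(v[1],v[2])-v[0],-20,60))),round(float(a),2),round(dx*1e3),round(dy*1e3)))
    best.sort(reverse=True); print("needle reading",best[:4]); return best[0]
def yaw():
    o=readout.get_obs(); Tm=R.from_rotvec(o["tool_rot"]).as_matrix(); a=np.arctan2(Tm[1,0],Tm[0,0]); k=(np.pi+.02-a+1)%(2*np.pi)-1+.18
    print("t",o["t"],"knob~",round(k,3),"torque z",round(o["ft_torque"][2],3),"q",np.round(o["q"],2)); return k
E
python3 - <<'E'
from h import *
k=yaw(); reading(); reading(knob=k)
E
```

```text
t 18.0 knob~ 1.174 torque z -0.143 q [ 0.48  0.45 -0.59  1.77  0.29  1.01  0.38]
gauge [0.5844 0.0257] 0.82
needle reading [(60.0, 0.08, 2, 1), (60.0, 0.08, 1, -1), (60.0, 0.06, 4, 5), (60.0, 0.06, 3, 3)]
needle reading [(60.0, 0.1, -1, -4), (60.0, 0.08, 2, 2), (60.0, 0.06, 2, 3), (60.0, 0.06, 1, 1)]
```

Emit:
send_rows --claw '[0.05, 0.05, 0.05, 0.05, 0.05]' --pt "0 0 0" --pt "0 0 0" --pt "0 0 0" --pt "0 0 0" --pt "0 0 0" --turn '[0.12, 0.12, 0.12, 0.12, 0.12]'

```text
t: 18.65
tcp_pos: [0.5505, -0.0361, 0.0249]
tool_rot: [2.232, 2.21, 0.003]
contact_force: [3.0, -0.4, -0.0]
opening: 0.141
finger_force: 59.5
```

```bash
python3 - <<'E'
from h import *
k=yaw(); reading(); reading(knob=k,save="pics/w7.png")
E
```

```text
t 18.65 knob~ 1.78 torque z 0.155 q [ 0.39  0.43 -0.47  1.77  0.22  0.99 -0.18]
gauge [0.5838 0.0341] 0.82
needle reading [(60.0, 0.06, 1, -3), (60.0, 0.02, 2, 0), (60.0, 0.02, 1, -2), (60.0, 0.0, 2, 1)]
needle reading [(60.0, 0.02, -1, 0), (60.0, 0.02, -2, -2), (60.0, 0.0, -2, -1), (60.0, -0.02, -2, 0)]
```

Emit:
send_rows --claw '[0.05, 0.05, 0.05, 0.05]' --pt "0 0 0" --pt "0 0 0" --pt "0 0 0" --pt "0 0 0" --turn '[0.12, 0.12, 0.12, 0.12]'

```text
t: 19.2
tcp_pos: [0.5509, -0.0362, 0.0249]
tool_rot: [2.69, 1.621, 0.004]
contact_force: [6.9, -0.2, -2.4]
opening: 0.133
finger_force: 59.1
```

```bash
python3 - <<'E'
from h import *
k=yaw(); reading(knob=k)
E
```

```text
t 19.2 knob~ 2.257 torque z 0.165 q [ 0.31  0.41 -0.38  1.78  0.18  0.98 -0.62]
needle reading [(60.0, 0.12, 2, 2), (60.0, 0.1, 2, 2), (60.0, 0.08, 1, 2), (60.0, 0.08, 1, 1)]
```

Emit:
send_rows --claw '[0.05, 0.05, 0.05, 0.05]' --pt "0 0 0" --pt "0 0 0" --pt "0 0 0" --pt "0 0 0" --turn '[0.1, 0.1, 0.1, 0.1]'

```text
t: 19.65
tcp_pos: [0.5512, -0.0365, 0.0249]
tool_rot: [2.958, 1.055, 0.004]
contact_force: [8.4, -0.7, -2.5]
opening: 0.139
finger_force: 59.0
```

```bash
python3 - <<'E'
from h import *
k=yaw(); reading(knob=k); reading()
E
```

```text
t 19.65 knob~ 2.657 torque z 0.206 q [ 0.25  0.4  -0.3   1.78  0.14  0.98 -0.99]
needle reading [(60.0, 0.44, 2, 2), (60.0, 0.42, 1, 2), (60.0, 0.42, 0, 1), (60.0, 0.4, 1, 2)]
gauge [0.5826 0.0377] 0.86
needle reading [(60.0, 0.44, 2, 3), (60.0, 0.42, 1, 3), (60.0, 0.42, 0, 2), (60.0, 0.4, 1, 3)]
```

Emit:
send_rows --claw '[0.05, 0.05, 0.05, 0.05, 0.05]' --pt "0 0 0" --pt "0 0 0" --pt "0 0 0" --pt "0 0 0" --pt "0 0 0" --turn '[0.1, 0.1, 0.1, 0.1, 0.1]'

```text
t: 20.3
tcp_pos: [0.5513, -0.0369, 0.0249]
tool_rot: [3.128, 0.29, 0.005]
contact_force: [8.7, -1.9, -3.7]
opening: 0.139
finger_force: 59.0
```

```bash
python3 - <<'E'
from h import *
k=yaw(); reading(knob=k,save="pics/w8.png"); reading()
E
```

```text
t 20.3 knob~ 3.157 torque z 0.227 q [ 0.18  0.39 -0.21  1.78  0.1   0.97 -1.45]
needle reading [(58.61501693725586, 0.94, 2, 2), (58.58463668823242, 0.92, 2, 2), (58.31119918823242, 0.96, 2, 2), (58.25287628173828, 0.88, 1, 3)]
gauge [0.58   0.0413] 0.59
needle reading [(58.48741149902344, 0.92, 4, 3), (58.1748046875, 0.94, 4, 3), (58.15668487548828, 0.88, 3, 4), (58.07411193847656, 0.9, 3, 4)]
```

Emit:
send_rows --claw '[0.05, 0.05, 0.05, 0.05]' --pt "0 0 0" --pt "0 0 0" --pt "0 0 0" --pt "0 0 0" --turn '[0.1, 0.1, 0.08, 0]'

```text
t: 20.85
tcp_pos: [0.5513, -0.0372, 0.0249]
tool_rot: [3.138, -0.149, 0.005]
contact_force: [8.9, -2.3, -3.1]
opening: 0.139
finger_force: 59.0
```

```bash
python3 - <<'E'
from h import *
k=yaw(); reading(knob=k,save="pics/w9.png"); reading(knob=k)
p=cv2.imread("pics/w9.png"); cv2.imwrite("pics/w9b.png",cv2.resize(p,(768,576)))
E
```

```text
t 20.85 knob~ 3.436 torque z -0.07 q [ 0.14  0.39 -0.16  1.78  0.07  0.97 -1.71]
needle reading [(60.0, 1.36, 4, 0), (60.0, 1.3, 1, 1), (60.0, 1.28, 1, 1), (59.97677993774414, 1.32, 1, 1)]
needle reading [(60.0, 1.34, 4, 0), (59.59814453125, 1.28, 1, 1), (59.39051818847656, 1.26, 2, 1), (59.38715362548828, 1.36, 4, 0)]
```

View pics/w9b.png

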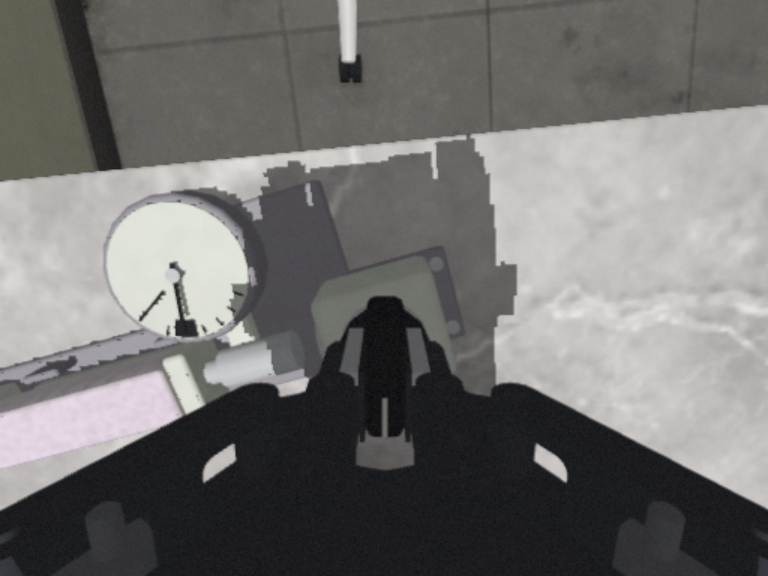

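The view shows the needle running from the pivot (175,270) to (184,322), onto the broad set mark at (186,328) and well short of the limit line toward (143,318). I'll release and back away upward.

Emit:
send_rows --claw '[0.4, 0.6, 0.8, 0.8, 0.8]' --pt "0 0 0" --pt "0 0 0" --pt "0 0 0" --pt "0 0 -8" --pt "0 0 -20" --turn '[0, 0, 0, 0, 0]'

```text
t: 21.45
tcp_pos: [0.548, -0.0364, 0.0517]
tool_rot: [-3.138, 0.15, 0.006]
contact_force: [0.1, 0.1, 0.4]
opening: 0.801
finger_force: 0.0
```

Emit:
send_rows --claw '[0.8, 0.8, 0.8, 0.8, 0.8]' --pt "0 0 -40" --pt "0 0 -40" --pt "0 0 -30" --pt "0 0 0" --pt "0 0 0" --turn '[0, 0, 0, 0, 0]'

```text
t: 21.95
tcp_pos: [0.55, -0.0364, 0.1637]
tool_rot: [-3.138, 0.15, -0.003]
contact_force: [-0.0, 0.2, 0.0]
opening: 0.801
finger_force: 0.0
```

```bash
python3 - <<'E'
from h import *
show(); reading(knob=3.44,save="pics/w10.png"); reading()
p=cv2.imread("pics/w10.png"); u,v=px("wrist",[.5835,.043,.03]).astype(int); print(u,v)
v0=max(0,v-75);u0=max(0,u-100); cv2.imwrite("pics/w10b.png",cv2.resize(p[v0:v0+150,u0:u0+200],(800,600)))
E
```

```text
{'t': 21.95, 'q': [0.146, 0.252, -0.164, 1.631, 0.043, 1.26, -1.693], 'tcp_pos': [0.55, -0.036, 0.164], 'tool_rot': [-3.138, 0.15, -0.003], 'contact_force': [-0.016, 0.181, 0.003], 'opening': 0.801, 'finger_force': 0.0}
needle reading [(59.00737762451172, 1.2, -1, 1), (58.70344924926758, 1.22, -1, 1), (58.60883331298828, 1.12, 0, 2), (58.5380859375, 1.14, 0, 2)]
gauge [0.5804 0.0459] 0.98
needle reading [(60.0, 1.22, 3, -1), (60.0, 1.2, 3, -1), (60.0, 1.18, 3, -1), (60.0, 1.14, 3, 0)]
180 147
```

View pics/w10b.png

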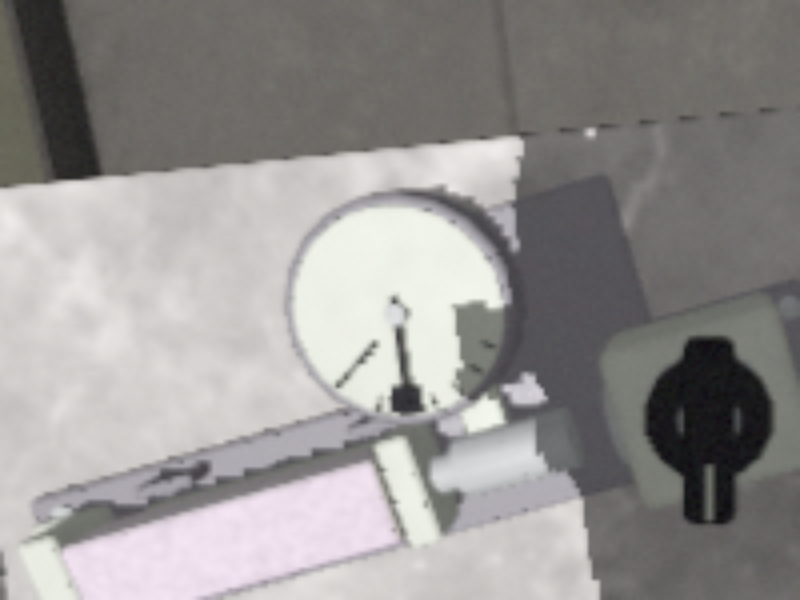

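The needle runs from (397,312) straight onto the middle of the set mark at (405,398), reading about 1.2. The block is held between jaw and stop, and the gripper is clear.

```bash
python3 -c "
from plant import ticket; print(ticket.finish_job())"
```

```text
the job is handed in; nothing more can be done
None
```

The job is handed in: the block is clamped flat between jaw and stop, the needle reads about 1.2 on the set mark and stayed short of the limit line in every reading, the gripper is clear, and the brush, pot and bottle were not touched.

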